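# Brush out the specimen cleaning cups and nest them in the drying tray

## Robot

A 7-joint arm with a two-finger parallel gripper is mounted at the origin on the work surface. World frame = base frame: x ahead of the robot, y to its left, z up, the work surface at z = 0. Lengths are in m, angles in rad, forces in N, time in s.
With the tool pointing down it reaches from about 0.425 to 0.95 m from the base axis. Payload 4.7 kg.
Tool frame: the origin (TCP) lies between the finger pads; the fingertips stand 25 mm ahead of it and the grasp point (between the pads) lies 6 mm ahead of it; x points along the fingers, z is the direction in which the jaws open and shut, and the axes are right-handed (so a half turn about x gives the same grasp; the last joint's range is limited). The gripper opens to 85 mm and grips with 20 to 120 N. Pads are 22 mm wide; open, the fingers measure 114 mm over their backs; the gripper's body (76 mm by 85 mm) begins 54 mm behind the grasp point. The pads swing forward as they close: fully open they stand 13 mm farther back than shut.
Start: joints at [-1.349, 0.469, -0.049, 1.532, 0.024, 1.141, -0.082], TCP at [0.167, 0.654, 0.226] pointing down, gripper open.
Joint ranges: [-2.59, 2.59], [-0.33, 1.99], [-1.39, 1.29], [0.1, 2.45], [-1.04, 4.18], [0.21, 1.99], [-2.66, 2.66]. Speed limits (rad/s): [2.57, 2.57, 3.14, 3.14, 3.14, 3.14, 3.14].

## Interface

Orientations are given as a 3x3 rotation matrix whose columns are the frame's x, y, z axes.
In Python, from rig import * gives the robot as it stands. Calls block until the motion is done:
- movep(position, orientation): joint-space move of the TCP to a pose.
- move_l(position, attitude=None, feed=0.15, until_force=None): straight line of the TCP; attitude=None keeps the orientation; feed is the mean speed in m/s. With until_force (N) it stops when the force on the tool has changed by that much, and returns True; else False.
- move_joints(angles): joint-space move.
- command_gripper(opening, newtons=None): finger opening in m; newtons is the grip in N (None keeps the last); returns when the fingers have stopped.
- sleep(seconds).
- inverse_kinematics(position, orientation): joint angles nearest the present ones, or None.
- sense(): the state.
- camera(name): name is "side" or "top" or "wrist"; returns (picture, depth): 420x560x3 uint8, red, green, blue; 420x560 float32, m along the optical axis (not along the pixel's ray), 0 where there is no reading.
- camera_params(name): a dict with "K" (3x3 intrinsics, pixels), "dist" ([k1, k2, p1, p2, k3] as OpenCV has them; the pictures are not rectified), "position" and "rotation" of the camera in the world; the wrist camera has in their place "tool_from_camera" (4x4, takes a point from camera to tool coordinates, whose origin is the TCP and whose axes are the tool frame's). Camera axes: x right, y down, z forward; pixel columns grow to the right and rows downward; lengths in m; the calibration is good to about 2 mm. A picture is of the moment at which its call begins: read the wrist's pose just before it. camera_params takes no time and is no camera call.
A pose or a line that the arm cannot do raises Unreachable and nothing moves.
- finish_job(): hands the job in, once; it reports no verdict.
The state is a dict: "time_s": time; "joint_pos": joint angles; "qd": joint speeds; "joint_efforts": joint torques, N m; "position": TCP position; "tcp_rot": TCP orientation; "wrist_force": force on the tool from outside, world axes, zero at the start; "ft_torque": the same for the moment, N m; "finger_gap": finger opening in m.
Only numpy, scipy, OpenCV 4.12 (cv2) and the standard library are available. Lean on these libraries where they do the work, as an engineer would, in place of code of your own. Each camera call takes 0.05 s, during which the arm holds its last target.

## Task

Scrub out every steel cleaning cup that is on the bench with the long brush, taking the cups from the largest to the smallest: in each, push the brush down to the bottom, draw it up to the rim, and push it down to the bottom again. Then stand the brush back in its stand, and nest the cups upright in one another, smaller inside larger and each fully down, in the middle of the grey drying tray. Leave the mouse and the jar where they are.

Things in the scene. Friction and masses are not known exactly. Their poses are not given: they have to be found in the camera images.
- cup_large: the largest steel cleaning cup (may be absent), loose, upright on the bench: straight and round, 100 mm outside and 92 mm inside diameter, 90 mm tall to the rim, ear top at 120 mm, wall 4 mm, solid base 10 mm thick (inner floor 10 mm above the underside), about 200 g. One lifting ear on the rim, in its own +x direction, 50 mm from the axis. Origin: centre of the underside; z up the axis
- cup_large_ear (a point): top middle of that cup's flat upright lifting ear, which stands on the rim: 26 mm wide along the rim, 8 mm thick radially, 30 mm above the rim; pinch it from above, fingers closing radially; x of this frame points radially outward
- cup_medium: the middle-sized steel cleaning cup (may be absent), loose, upright on the bench: straight and round, 78 mm outside and 70 mm inside diameter, 85 mm tall to the rim, ear top at 115 mm, wall 4 mm, solid base 10 mm thick (inner floor 10 mm above the underside), about 150 g. One lifting ear on the rim, in its own +x direction, 39 mm from the axis. Origin: centre of the underside; z up the axis
- cup_medium_ear (a point): top middle of that cup's flat upright lifting ear, which stands on the rim: 26 mm wide along the rim, 8 mm thick radially, 30 mm above the rim; pinch it from above, fingers closing radially; x of this frame points radially outward
- cup_small: the smallest steel cleaning cup (may be absent), loose, upright on the bench: straight and round, 56 mm outside and 48 mm inside diameter, 80 mm tall to the rim, ear top at 110 mm, wall 4 mm, solid base 10 mm thick (inner floor 10 mm above the underside), about 110 g. One lifting ear on the rim, in its own +x direction, 28 mm from the axis. Origin: centre of the underside; z up the axis
- cup_small_ear (a point): top middle of that cup's flat upright lifting ear, which stands on the rim: 26 mm wide along the rim, 8 mm thick radially, 30 mm above the rim; pinch it from above, fingers closing radially; x of this frame points radially outward
- brush: long brush, 210 mm, 90 g, loose, standing in the stand: stiff pale bristle cylinder 28 mm in diameter and 70 mm long at the bottom, 10 mm steel stem up to 100 mm, round wooden handle 18 mm in diameter from 100 to 210 mm above the lower end. Origin: centre of the flat lower end; z up along the handle
- stand: black brush stand fixed to the bench: upright tube, 85 mm tall, 46 mm outside and 38 mm inside diameter, inner floor 8 mm above the bench, on a round foot 90 mm across. Origin: centre of the underside
- tray: shallow grey drying tray fixed to the bench: 150 x 150 mm, rim 12 mm high, 4 mm walls, inner floor 4 mm above the bench. Origin: centre of the underside
- tray_in (a point): centre of the tray's inner floor
- mouse: bystander: black computer mouse 105 x 60 x 26 mm, loose. Origin: centre of the underside
- jar: bystander: closed white plastic jar with a black lid, 64 mm diameter, 95 mm tall, loose. Origin: centre of the underside

How it is judged:
By the outcome, as a careful person would: the job done as asked, in the order asked, and still so for the second after the job is handed in, with the robot touching nothing.
Of cup_large, cup_medium, cup_small only 2 to 3 are there at a start; the rules pass over those that are not, and their reading is None.
At some moment in a run one of cup_large, cup_medium, cup_small may be knocked a few centimetres aside while the robot is not near it.
It also fails if it takes over 210 s, if anything falls off the work surface, if the arm or the gripper's body presses on something with over 40 N, if the wrist force passes 120 N, or if a joint passes its speed limit or range.

## Working session

There is one attempt and no reset: what is moved stays moved. The work goes in short steps, each a Python script; the robot and the scene stay as the last script left them, time stands still between calls to the robot, and variables do not carry over. Pictures are saved under pics/ and viewed, and the job is handed in when it is done.

```bash
ls; mkdir -p pics; python3 - <<'E'
from rig import *
import cv2
s=sense(); print(s)
for n in ["side","top","wrist"]:
    p,d=camera(n); cv2.imwrite(f"pics/{n}0.png",p[:,:,::-1]); import numpy as np; np.save(f"pics/{n}0.npy",d)
    print(n,camera_params(n), (d>0).mean())
E
```

```text
pics
{'time_s': 0.0, 'joint_pos': array([-1.34890163,  0.46944396, -0.04860382,  1.53372944,  0.02411041,
        1.14102252, -0.08226871]), 'qd': array([ 0.00110899, -0.00058991, -0.00094712, -0.00016909, -0.00158276,
        0.000677  , -0.00062417]), 'joint_efforts': array([ 6.34923367e-07, -5.10308933e+01, -4.69934300e-02, -2.37714028e+01,
        1.04690058e-02,  7.38279341e-03,  6.47147402e-07]), 'position': array([0.16735232, 0.65328324, 0.22444475]), 'tcp_rot': array([[-4.20571424e-04, -9.68734375e-01,  2.48099845e-01],
       [-1.97277586e-03,  2.48100188e-01,  9.68732370e-01],
       [-9.99997966e-01, -8.20242317e-05, -2.01543964e-03]]), 'wrist_force': array([0.4749132 , 0.0876526 , 0.25823354]), 'ft_torque': array([-0.03853178, -0.03542688, -0.01847218]), 'finger_gap': 0.08564706091072805}
side {'K': array([[419.8759384 ,   0.        , 281.06058034],
       [  0.        , 419.8759384 , 204.05661103],
       [  0.        ,   0.        ,   1.        ]]), 'dist': array([-0.1087934,  0.       ,  0.       ,  0.       ,  0.       ]), 'position': array([ 0.4315897 , -0.69776019, 
[... 600 characters left out ...]
0521],
       [-0.02170728, -0.12585768, -0.99181079]])} 0.9959948979591837
wrist {'K': array([[356.76485683,   0.        , 278.95686183],
       [  0.        , 356.76485683, 207.90323343],
       [  0.        ,   0.        ,   1.        ]]), 'dist': array([0.00336752, 0.        , 0.        , 0.        , 0.        ]), 'tool_from_camera': array([[ 7.40202846e-04, -2.88926522e-01,  9.57350989e-01,
        -1.48434193e-01],
       [ 1.26030986e-04, -9.57351217e-01, -2.88926688e-01,
         7.26963147e-02],
       [ 9.99999718e-01,  3.34520246e-04, -6.72220402e-04,
        -1.57766305e-03],
       [ 0.00000000e+00,  0.00000000e+00,  0.00000000e+00,
         1.00000000e+00]])} 0.9959438775510204
```

View pics/top0.png

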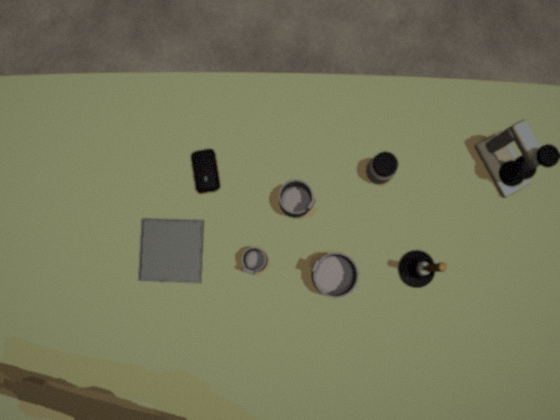

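View pics/side0.png

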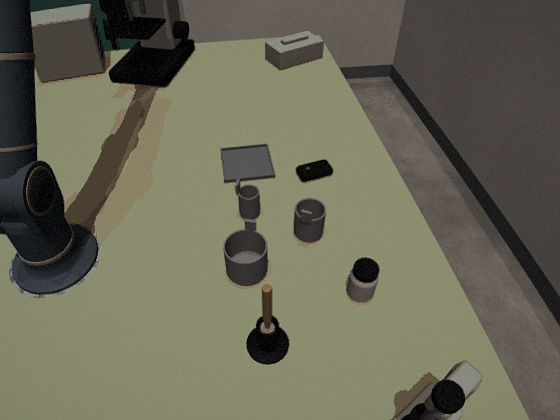

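View pics/wrist0.png

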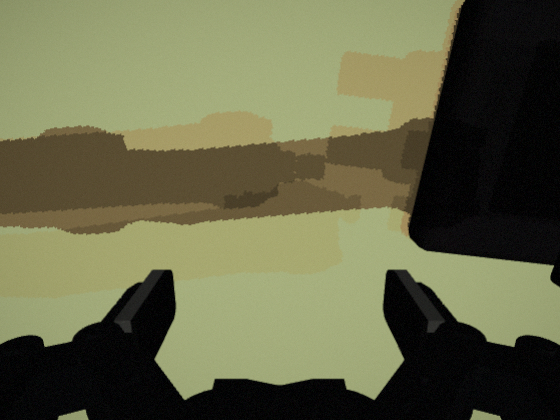

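```bash
cat > h.py <<'E'
from rig import *
import numpy as np, cv2
def pose(name,s=None):
    P=camera_params(name)
    if name!="wrist": return P["K"],P["dist"],P["rotation"],P["position"]
    T=P["tool_from_camera"]; R=s["tcp_rot"]; 
    return P["K"],P["dist"],R@T[:3,:3],R@T[:3,3]+s["position"]
def rays(pix,name,s=None):
    K,D,R,p=pose(name,s)
    u=cv2.undistortPoints(np.asarray(pix,float).reshape(-1,1,2),K,D).reshape(-1,2)
    return p,np.c_[u,np.ones(len(u))]@R.T
def onplane(pix,z,name,s=None):
    p,r=rays(pix,name,s); t=(z-p[2])/r[:,2]; return p+t[:,None]*r
def cloud(d,name,s=None):
    h,w=d.shape; g=np.stack(np.meshgrid(np.arange(w),np.arange(h)),-1).reshape(-1,2)
    p,r=rays(g,name,s); X=p+d.reshape(-1,1)*r; X[d.reshape(-1)<=0]=np.nan
    return X.reshape(h,w,3)
def fitcircle(P,r=None):
    from scipy.optimize import least_squares
    c0=P.mean(0)
    if r is None:
        f=lambda v:np.hypot(P[:,0]-v[0],P[:,1]-v[1])-v[2]; return least_squares(f,[*c0,.04],loss='soft_l1',f_scale=.002).x
    f=lambda v:np.hypot(P[:,0]-v[0],P[:,1]-v[1])-r
    return least_squares(f,c0,loss='soft_l1',f_scale=.002).x
def snap(name,tag):
    s=sense(); p,d=camera(name); cv2.imwrite(f"pics/{tag}.png",p[:,:,::-1]); np.save(f"pics/{tag}.npy",d); return s,p,d
E
python3 - <<'E'
from h import *
for n in ["top","side"]:
    X=cloud(np.load(f"pics/{n}0.npy"),n)
    print(n)
    for nm,c in dict(large=(.46,-.13),a=0).items() if 0 else []: pass
    Z=X[...,2]; print("bench",np.nanmedian(Z))
    m=(X[...,0]>.2)&(X[...,0]<1)&(abs(X[...,1])<.6)
    m2=(m&(Z>.015)&(Z<.3)).astype(np.uint8)
    k,L,st,_=cv2.connectedComponentsWithStats(m2)
    for i in range(1,k):
        if st[i,4]<60: continue
        q=X[L==i]; print(st[i], q.min(0).round(3),q.max(0).round(3),np.median(q,0).round(3))
a=cv2.imread("pics/top0.png"); c=a[130:310,130:460]; cv2.imwrite("pics/topz.png",cv2.resize(cv2.convertScaleAbs(c,alpha=1.8),None,fx=2.4,fy=2.4,interpolation=cv2.INTER_CUBIC))
a=cv2.imread("pics/side0.png"); c=a[130:380,200:420]; cv2.imwrite("pics/sidez.png",cv2.resize(cv2.convertScaleAbs(c,alpha=1.8),None,fx=2.4,fy=2.4,interpolation=cv2.INTER_CUBIC))
E
```

```text
top
bench -0.0004695733443694783
[ 476  119   84   78 3380] [ 0.666 -0.594  0.015] [ 0.829 -0.454  0.228] [ 0.741 -0.518  0.102]
[191 149  29  44 985] [0.656 0.165 0.015] [0.762 0.236 0.034] [0.707 0.199 0.025]
[366 152  33  32 789] [ 0.687 -0.245  0.015] [ 0.747 -0.182  0.1  ] [ 0.711 -0.209  0.093]
[279 179  37  38 501] [ 0.604 -0.058  0.015] [0.681 0.021 0.118] [ 0.651 -0.019  0.076]
[241 246  26  28 263] [0.469 0.046 0.015] [0.529 0.102 0.114] [0.497 0.08  0.08 ]
[311 252  47  46 519] [ 0.422 -0.154  0.015] [ 0.52  -0.053  0.125] [ 0.473 -0.124  0.087]
[408 258  39  20 542] [ 0.469 -0.325  0.016] [ 0.511 -0.283  0.221] [ 0.488 -0.299  0.082]
side
bench 7.136326586898445e-05
[296 160  37  20 469] [0.658 0.161 0.015] [0.762 0.234 0.03 ] [0.707 0.192 0.024]
[235 179  26  38 671] [0.468 0.043 0.015] [0.53  0.101 0.113] [0.499 0.06  0.06 ]
[ 294  198   33   42 1108] [ 0.604 -0.061  0.015] [0.681 0.023 0.116] [ 0.639 -0.039  0.062]
[ 223  219   45   64 1846] [ 0.422 -0.159  0.015] [ 0.521 -0.054  0.122] [ 0.474 -0.1    0.062]
[ 347  257   33   44 1085] [ 0.688 -0.249  0.015] [ 0.75  -0.187  0.099] [ 0.712 -0.231  0.077]
[ 256  284   24   67 1018] [ 0.467 -0.33   0.015] [ 0.513 -0.286  0.22 ] [ 0.488 -0.315  0.081]
[ 393  360   90   60 2699] [ 0.694 -0.564  0.015] [ 0.83  -0.457  0.226] [ 0.729 -0.526  0.18 ]
```

View pics/topz.png

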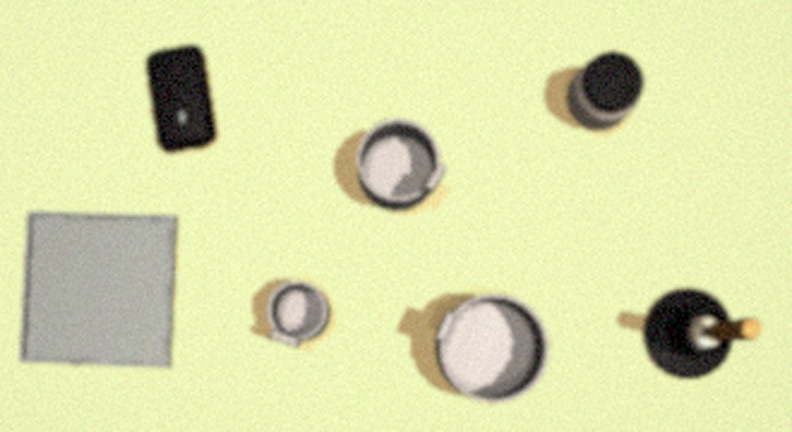

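View pics/sidez.png

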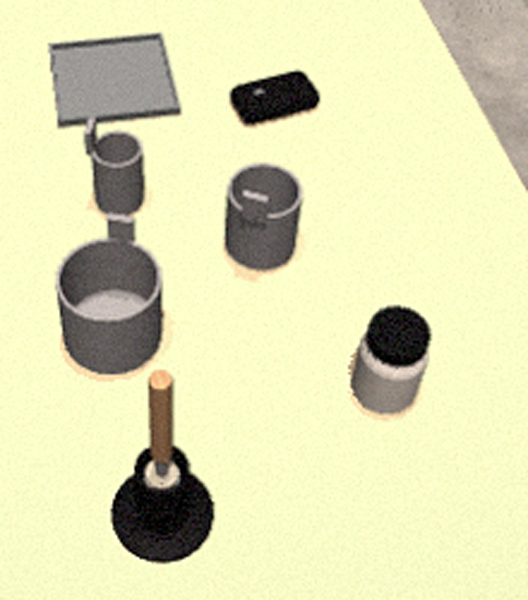

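```bash
cat > see.py <<'E'
from h import *
SP=dict(large=(.050,.090,.120),medium=(.039,.085,.115),small=(.028,.080,.110))
def fixR(P,r):
    return fitcircle(P,r)
def analyse(Xs,base=0.0,guess=None):
    """Xs: dict cam->cloud; classify by diameter of rim; returns cup poses per cam."""
    out={}
    for n,X in Xs.items():
        Z=X[...,2]-base; m=(X[...,0]>.38)&(X[...,0]<.95)&(X[...,1]<.45)&(X[...,1]>-.4)&(Z>.015)&(Z<.3)
        k,L,st,_=cv2.connectedComponentsWithStats(m.astype(np.uint8))
        for i in range(1,k):
            if st[i,4]<100: continue
            q=X[L==i]; top=q[:,2].max()
            if top>.15 or top<.09: continue
            w=q[(q[:,2]>.02)&(q[:,2]<.092)][:,:2]
            c=fitcircle(w); 
            # rim fit
            print(n,st[i,:4],len(q),"top",top.round(3),"freefit",c.round(4))
            r0=max(q[:,0].max()-q[:,0].min(),q[:,1].max()-q[:,1].min())/2
            nm=min(SP,key=lambda a:abs(SP[a][0]+.0015-r0))
            if abs(SP[nm][0]-r0)>.009: continue
            r,h,e=SP[nm]
            rim=q[(abs(q[:,2]-h)<.006)]
            cc=fitcircle(rim[:,:2],r-.002); 
            ear=q[q[:,2]>h+.012]
            em=ear[:,:2].mean(0)
            a=np.arctan2(*(em-cc)[::-1])
            out[(nm,n)]=(cc,a,np.hypot(*(em-cc)),len(ear),em)
            print("  ",nm,cc.round(4),"earang",np.degrees(a).round(1),"r",np.hypot(*(em-cc)).round(4),len(ear),"rim",len(rim), ear[:,2].max().round(3))
    return out
E
python3 - <<'E'
from see import *
Xs={n:cloud(np.load(f"pics/{n}0.npy"),n) for n in ["top","side"]}
analyse(Xs)
for n,X in Xs.items():
    Z=X[...,2]
    m=(abs(X[...,0]-.49)<.1)&(abs(X[...,1]+.305)<.1)
    q=X[m]
    for lo,hi in [(.2,.225),(.17,.2),(.14,.17),(.115,.14)]:
        w=q[(q[:,2]>lo)&(q[:,2]<hi)]; print(n,"handle",lo,len(w),w.mean(0).round(4), fitcircle(w[:,:2],.009).round(4))
    w=q[(q[:,2]>.03)&(q[:,2]<.086)]; print("tube", fitcircle(w[:,:2],.023).round(4)); w=q[(q[:,2]>.083)&(q[:,2]<.09)];print(w.mean(0),len(w))
    p=cv2.imread(f"pics/{n}0.png").astype(int); sat=p.max(2)-p.min(2)
    t=(sat<14)&(p.max(2)<140)&(Z<.02)&(Z>-.01)&(X[...,0]>.4)&(X[...,0]<.68)&(X[...,1]>.13)&(X[...,1]<.4)
    k,L,st,_=cv2.connectedComponentsWithStats(t.astype(np.uint8)); i=1+np.argmax(st[1:,4]); print(n,st[i])
    ys,xs=np.where(L==i); P=X[L==i]; print("tray",cv2.minAreaRect(P[:,:2].astype(np.float32)),(P[:,:2].min(0)+P[:,:2].max(0))/2, np.median(P[:,2]))
E
```

```text
top [366 152  33  32] 789 top 0.1 freefit [ 0.717  -0.2131  0.0282]
   small [ 0.7173 -0.2136] earang -43.9 r 0.0018 442 rim 23 0.1
top [279 179  37  38] 501 top 0.118 freefit [ 0.6412 -0.0159  0.0367]
   medium [ 0.6424 -0.0161] earang -120.7 r 0.0389 49 rim 184 0.118
top [241 246  26  28] 263 top 0.114 freefit [0.5007 0.073  0.0256]
   small [0.5012 0.0739] earang 162.2 r 0.028 46 rim 126 0.114
top [311 252  47  46] 519 top 0.125 freefit [ 0.4706 -0.1059  0.0475]
   large [ 0.4707 -0.1068] earang 68.8 r 0.0496 48 rim 246 0.125
side [235 179  26  38] 671 top 0.113 freefit [0.5018 0.0715 0.026 ]
   small [0.5017 0.0718] earang 167.4 r 0.0274 45 rim 123 0.113
side [294 198  33  42] 1108 top 0.116 freefit [ 0.6428 -0.0187  0.037 ]
   medium [ 0.6425 -0.019 ] earang -119.5 r 0.0393 80 rim 191 0.116
side [223 219  45  64] 1846 top 0.122 freefit [ 0.4711 -0.1088  0.0476]
   large [ 0.4713 -0.1084] earang 68.5 r 0.0483 77 rim 333 0.122
side [347 257  33  44] 1085 top 0.099 freefit [ 0.7205 -0.2151  0.0308]
   small [ 0.7197 -0.2166] earang 135.2 r 0.0004 455 rim 68 0.099
top handle 0.2 78 
[... 296 characters left out ...]
4
top [ 138  218   65   65 3796]
tray ((0.5175708532333374, 0.27554112672805786), (0.1499491035938263, 0.14770640432834625), 89.44428253173828) [0.51795142 0.27615915] 0.004167313854875343
side handle 0.2 121 [ 0.4888 -0.3098  0.214 ] [ 0.4896 -0.3062]
side handle 0.17 84 [ 0.4878 -0.3133  0.1858] [ 0.4896 -0.3063]
side handle 0.14 79 [ 0.4882 -0.3136  0.1559] [ 0.4895 -0.3065]
side handle 0.115 63 [ 0.4881 -0.3141  0.1273] [ 0.4895 -0.3068]
tube [ 0.4898 -0.3059]
[ 0.48906743 -0.31156797  0.08528381] 119
side [ 220  144   55   39 1691]
tray ((0.5182610750198364, 0.28224730491638184), (0.14859385788440704, 0.1734377145767212), 0.23252132534980774) [0.51823559 0.28247303] 0.004323965811760755
```

```bash
cat > see.py <<'E'
from h import *
SP=dict(large=(.050,.090,.120),medium=(.039,.085,.115),small=(.028,.080,.110))
def cups(tag=None,base=0.0,verbose=False,cams=("top","side")):
    """look with both fixed cameras; returns {name:(xy,angle,ncams)}"""
    res={}
    for n in cams:
        p,d=camera(n); X=cloud(d,n)
        if tag: cv2.imwrite(f"pics/{tag}_{n}.png",p[:,:,::-1])
        Z=X[...,2]-base
        m=(X[...,0]>.38)&(X[...,0]<.95)&(X[...,1]<.45)&(X[...,1]>-.42)&(Z>.015)&(Z<.13)
        k,L,st,_=cv2.connectedComponentsWithStats(m.astype(np.uint8))
        for i in range(1,k):
            if st[i,4]<100: continue
            q=X[L==i].copy(); q[:,2]-=base
            best=None
            for nm,(r,h,e) in SP.items():
                rim=q[abs(q[:,2]-h)<.006]; ear=q[(q[:,2]>h+.012)&(q[:,2]<e+.007)]
                if len(rim)<50 or len(ear)<15: continue
                cc=fitcircle(rim[:,:2],r-.002); res_=np.median(abs(np.hypot(*(rim[:,:2]-cc).T)-r+.002))
                em=ear[:,:2].mean(0); er=np.hypot(*(em-cc))
                if abs(er-r)<.006 and res_<.004 and (best is None or res_<best[3]): best=(nm,cc,np.arctan2(*(em-cc)[::-1]),res_)
            if best:
                res.setdefault(best[0],[]).append(best[1:])
                if verbose: print(n,best[0],best[1].round(4),np.degrees(best[2]).round(1),best[3].round(4))
    out={}
    for nm,v in res.items():
        c=np.mean([a[0] for a in v],0); a=np.angle(np.mean([np.exp(1j*a[1]) for a in v]))
        out[nm]=(c,a,len(v),np.ptp([a[0] for a in v],axis=0).max())
    return out
def show(o):
    for k,v in o.items(): print(k,v[0].round(4),np.degrees(v[1]).round(1),v[2],v[3].round(4))
def Rz(phi):
    x=np.array([0,0,-1.]); z=np.array([np.cos(phi),np.sin(phi),0]); return np.c_[x,np.cross(z,x),z]
def bestR(xy,z,phi):
    b=None
    for f in (phi,phi+np.pi):
        q=inverse_kinematics([*xy,z],Rz(f))
        if q is not None and (b is None or abs(q[6])<b[0]): b=(abs(q[6]),Rz(f),q)
    return b
E
python3 - <<'E'
from see import *
o=cups(verbose=True); show(o)
b=np.array([.4896,-.3068]); az=np.arctan2(b[1],b[0])
for f in (az,az+np.pi):
  for z in (.18,.30,.34): print(f,z,inverse_kinematics([*b,z],Rz(f)))
R=bestR(b,.18,az)[1]
for c in o: print(c,inverse_kinematics([*o[c][0],.35],R))
for c in o:
  e=o[c][0]+SP[c][0]*np.array([np.cos(o[c][1]),np.sin(o[c][1])])
  for z in (.12,.3): t=bestR(e,z,o[c][1]); print(c,e,t and t[2])
  e=np.array([.518,.276])+SP[c][0]*np.array([np.cos(o[c][1]),np.sin(o[c][1])])
  for z in (.12,.3): t=bestR(e,z,o[c][1]); print(c,e,t and t[2])
E
```

```text
top medium [ 0.6425 -0.0162] -121.1 0.0011
top small [0.5013 0.0739] 162.3 0.0011
top large [ 0.4707 -0.1067] 68.8 0.0011
side small [0.5017 0.0717] 168.2 0.0011
side medium [ 0.6425 -0.0189] -119.0 0.0014
side large [ 0.4713 -0.1085] 68.6 0.001
medium [ 0.6425 -0.0175] -120.1 2 0.0027
small [0.5015 0.0728] 165.2 2 0.0022
large [ 0.471  -0.1076] 68.7 2 0.0018
-0.5597734543798473 0.18 [-0.18532449  0.48078583  0.91898492  1.85824402 -0.44511115  1.0234713
  0.35839675]
-0.5597734543798473 0.3 [-0.21215584  0.33408645  0.91748002  1.71030382 -0.27932289  1.23582752
  0.21191955]
-0.5597734543798473 0.34 [-0.21705508  0.30056693  0.91583409  1.6492233  -0.24525158  1.31334181
  0.1803664 ]
2.5818191992099457 0.18 [-0.29238921  0.57245158  1.116357    1.86274649 -0.58392292  1.0818971
 -2.64852154]
2.5818191992099457 0.3 [ 1.35835329  0.53972957 -1.2688657   1.62708713  0.52459498  1.36858308
  2.6019391 ]
2.5818191992099457 0.34 [ 1.3597869   0.50110653 -1.26814467  1.56603238  0.48144171  1.43134132
  2.64033928]
medium [-0.55593179  0.39847039  0.7479472   1.47434991 -0.27238522  1.37
[... 920 characters left out ...]
 [0.49092532 0.28313873] [-0.92855218  0.43127345  0.4300663   1.92082676 -0.23653451  0.83867672
 -0.63177956]
small [0.49092532 0.28313873] [-0.95875841  0.24012814  0.44445187  1.71825395 -0.10960501  1.20777597
 -0.74424712]
large [ 0.48917132 -0.06104884] [-0.80271144  0.51927824  1.12001711  2.10739599 -0.6125608   0.88970477
 -1.2669093 ]
large [ 0.48917132 -0.06104884] [-0.6516706   0.10844066  0.76503429  1.88477849 -0.08116895  1.17960613
  1.34003955]
large [0.53618257 0.32257676] [-0.68858342  0.49271035  0.10847809  1.76558853 -0.06612164  0.88681828
  0.64750473]
large [0.53618257 0.32257676] [-0.7127688   0.33358166  0.13879893  1.56821494 -0.04786507  1.24312382
  0.63249609]
```

```bash
python3 - <<'E'
from see import *
s=sense(); p=s["position"]
move_l([p[0],p[1],.36],feed=.2)
q=sense()["joint_pos"].copy(); print(q)
q[0]=.54; q[6]=-.08; q[2]=0; q[4]=0
move_joints(list(q))
s=sense(); print(s["time_s"],s["position"],s["joint_pos"].round(3))
b=np.array([.4896,-.3068]); az=np.arctan2(b[1],b[0])
command_gripper(.06,60)
for z in (.18,.32): print([inverse_kinematics([*b,z],Rz(f)) for f in (az,az+np.pi)])
show(cups("a"))
E
```

```text
[-1.35389674  0.39665398 -0.04255165  1.34314188  0.01658679  1.40460986
 -0.07593426]
4.9167 [ 0.55647046 -0.38145874  0.35852815] [ 5.390e-01  3.970e-01 -1.000e-03  1.343e+00 -0.000e+00  1.405e+00
 -8.000e-02]
[array([ 0.51782802,  0.35565386, -0.03959744,  1.81967783,  0.01675074,
        0.96658245, -0.08858413]), array([-0.29238921,  0.57245158,  1.116357  ,  1.86274649, -0.58392292,
        1.0818971 , -2.64852154])]
[array([ 0.51467616,  0.2421236 , -0.03457052,  1.64195558,  0.00871083,
        1.25766367, -0.08134355]), array([ 1.37497805,  0.54403301, -1.31105679,  1.59669049,  0.53094926,
        1.41512736,  2.59634872])]
medium [ 0.6424 -0.0162] -121.2 1 0.0
small [0.5014 0.0729] 165.0 2 0.0021
large [ 0.471  -0.1076] 68.5 2 0.0017
```

Good posture. Grasp the brush.

```bash
python3 - <<'E'
from see import *
b=np.array([.4896,-.3068]); az=np.arctan2(b[1],b[0]); R=Rz(az)
movep([*b,.32],R)
move_l([*b,.182],feed=.12)
s=sense(); print(s["time_s"],s["position"],s["wrist_force"].round(2))
command_gripper(.0,70)
s=sense(); print(s["finger_gap"],s["wrist_force"].round(2),s["position"])
move_l([*b,.335],feed=.12)
s=sense(); print(s["time_s"],s["finger_gap"],s["wrist_force"].round(2),s["joint_pos"].round(2))
show(cups("b"))
snap("wrist","b_wrist")
E
```

```text
7.2 [ 0.49014349 -0.30709958  0.18277605] [-0.57 -0.25 -0.13]
0.016580269915049677 [-0.59 -0.28  2.28] [ 0.48995245 -0.30701432  0.18261768]
9.0917 0.016133209886058143 [-0.68  0.71 -1.42] [ 0.51  0.23 -0.03  1.62  0.01  1.29 -0.08]
medium [ 0.6425 -0.0161] -121.3 1 0.0
small [0.5013 0.074 ] 162.5 1 0.0
large [ 0.4707 -0.1067] 68.7 1 0.0
```

View pics/b_side.png

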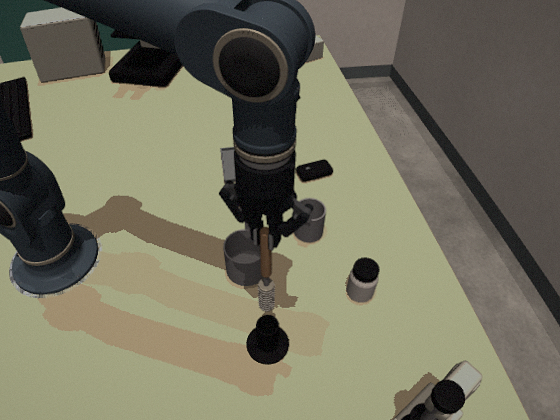

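```bash
cat >> see.py <<'E'
def brushaxis(n="side",ztcp=None,cams=("side","top")):
    s=sense(); t=s["position"]
    for n in cams:
        p,d=camera(n); X=cloud(d,n).reshape(-1,3)
        zb=t[2]-.1746
        for lo,hi,r in [(0.005,.065,.014),(.103,.14,.009)]:
            q=X[(np.hypot(X[:,0]-t[0],X[:,1]-t[1])<.03)&(X[:,2]>zb+lo)&(X[:,2]<zb+hi)]
            if len(q)>25: print(n,len(q),"off",(fitcircle(q[:,:2],r)-t[:2]).round(4), "zmin",(X[(np.hypot(X[:,0]-t[0],X[:,1]-t[1])<.03)&(X[:,2]>zb-.03),2].min()-zb).round(4))
def scrub(nm,xy,cams=("top","side")):
    s=sense(); R=s["tcp_rot"]; h=SP[nm][1]
    off=.1746
    zf=.010+off; zt=h-.003+off
    def down(z0):
        move_l([*xy,zf+.012],feed=.1)
        f0=sense()["wrist_force"]
        hit=move_l([*xy,zf-.006],feed=.03,until_force=6)
        s=sense(); print(nm,"down hit",hit,"z",(s["position"][2]-off).round(4),"dF",(s["wrist_force"]-f0).round(2),"gap",s["finger_gap"].round(4),"t",s["time_s"])
        return s["position"][2]
    z=down(0); sleep(.3)
    move_l([*xy,z+(h-.010)-.003],feed=.08); s=sense(); print("up, est lower end",s["position"][2]-z+.010, s["wrist_force"].round(2)); sleep(.3)
    z=down(0); sleep(.3)
E
python3 - <<'E'
from see import *
brushaxis()
o=cups(verbose=True); show(o)
E
```

```text
side 289 off [-0.0005  0.0002] zmin -0.0006
side 147 off [-0.0001  0.0011] zmin -0.0006
top 129 off [-0.0003  0.0004] zmin 0.0051
top 58 off [-0.0002 -0.    ] zmin 0.0051
top medium [ 0.6425 -0.0161] -120.9 0.0011
top small [0.5013 0.0739] 162.5 0.001
top large [ 0.4707 -0.1067] 68.7 0.0011
medium [ 0.6425 -0.0161] -120.9 1 0.0
small [0.5013 0.0739] 162.5 1 0.0
large [ 0.4707 -0.1067] 68.7 1 0.0
```

```bash
python3 - <<'E'
from see import *
xy=np.array([.471,-.1076])
move_l([*xy,.335],feed=.2)
s=sense(); print(s["joint_pos"].round(2))
p,d=camera("side"); cv2.imwrite("pics/c_side.png",p[:,:,::-1])
scrub("large",xy)
move_l([*xy,.335],feed=.15)
show(cups("d",verbose=True)); brushaxis()
E
```

```text
[ 0.3   0.08 -0.18  1.81  0.01  1.26 -0.44]Traceback (most recent call last):
  File "<stdin>", line 6, in <module>
  File "see.py", line 58, in scrub
    z=down(0); sleep(.3)
  File "see.py", line 56, in down
    s=sense(); print(nm,"down hit",hit,"z",(s["position"][2]-off).round(4),"dF",(s["wrist_force"]-f0).round(2),"gap",s["finger_gap"].round(4),"t",s["time_s"])
                                                                                                                     ^^^^^^^^^^^^^^^^^^^^^
AttributeError: 'float' object has no attribute 'round'
```

```bash
sed -i 's/s\["finger_gap"\].round(4)/round(s["finger_gap"],4)/' see.py; python3 - <<'E'
from see import *
s=sense(); print("now",s["position"][2]-.1746,s["wrist_force"].round(2),s["time_s"])
xy=np.array([.471,-.1076])
# continue from first bottom: up to rim and down again
z=s["position"][2]
h=.09; off=.1746; zf=.010+off
move_l([*xy,z+(h-.010)-.003],feed=.08); s=sense(); print("up",s["position"][2]-z+.010); sleep(.3)
move_l([*xy,zf+.012],feed=.1)
hit=move_l([*xy,zf-.006],feed=.03,until_force=6)
s=sense(); print(hit,s["position"][2]-off,s["wrist_force"].round(2),s["finger_gap"]); sleep(.3)
move_l([*xy,.335],feed=.15)
show(cups("d",verbose=True)); brushaxis(); print(sense()["time_s"])
E
```

```text
now 0.009982764997044286 [ 0.65 -0.    2.9 ] 12.6333
up 0.08638782906547575
True 0.009993516204050229 [-0.54  1.13  4.16] 0.016338332464395373
top medium [ 0.6424 -0.0161] -120.8 0.0011
top small [0.5013 0.074 ] 162.4 0.001
top large [ 0.4707 -0.1072] 69.0 0.0012
side medium [ 0.6426 -0.0191] -119.9 0.0014
side large [ 0.4712 -0.1083] 61.5 0.0011
medium [ 0.6425 -0.0176] -120.3 2 0.003
small [0.5013 0.074 ] 162.4 1 0.0
large [ 0.471  -0.1078] 65.3 2 0.0011
side 282 off [-0.0006 -0.0005] zmin -0.0013
side 128 off [-0.0004 -0.0001] zmin -0.0013
16.9667
```

View pics/d_side.png

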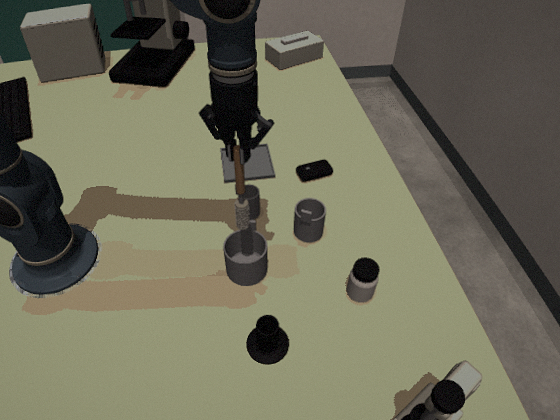

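View pics/d_top.png

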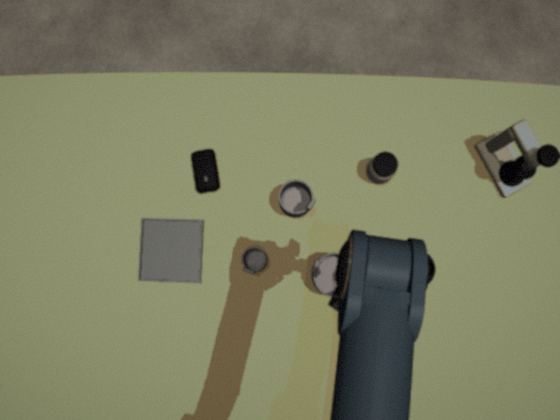

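```bash
python3 - <<'E'
from see import *
xy=np.array([.6425,-.0176])
move_l([*xy,.335],feed=.2)
o=cups(verbose=True); show(o)
if "medium" in o and np.hypot(*(o["medium"][0]-xy))>.006: raise SystemExit("moved")
scrub("medium",xy)
move_l([*xy,.335],feed=.15)
show(cups("e",verbose=True)); brushaxis(); print(sense()["time_s"],sense()["joint_pos"].round(2))
E
```

```text
top small [0.5013 0.074 ] 162.4 0.0011
side small [0.5018 0.0719] 168.3 0.0012
side medium [ 0.6427 -0.019 ] -119.4 0.0013
side large [ 0.4713 -0.1082] 68.6 0.0011
small [0.5015 0.0729] 165.3 2 0.0021
medium [ 0.6427 -0.019 ] -119.4 1 0.0
large [ 0.4713 -0.1082] 68.6 1 0.0
medium down hit True z 0.01 dF [-0.83 -0.55  5.07] gap 0.016 t 20.175
up, est lower end 0.0813119280572475 [-0.11 -0.48 -1.96]
medium down hit True z 0.0101 dF [0.75 1.06 4.51] gap 0.0165 t 23.0417
top small [0.5013 0.074 ] 163.1 0.001
side small [0.5017 0.0718] 168.0 0.0013
side medium [ 0.6426 -0.0188] -119.6 0.0013
side large [ 0.4713 -0.1084] 68.7 0.0011
small [0.5015 0.0729] 165.6 2 0.0022
medium [ 0.6426 -0.0188] -119.6 1 0.0
large [ 0.4713 -0.1084] 68.7 1 0.0
side 248 off [-0.0009 -0.0007] zmin -0.0022
side 121 off [-0.0024  0.0005] zmin -0.0022
24.7 [ 0.13  0.36 -0.23  1.45  0.08  1.34 -0.67]
```

View pics/e_side.png

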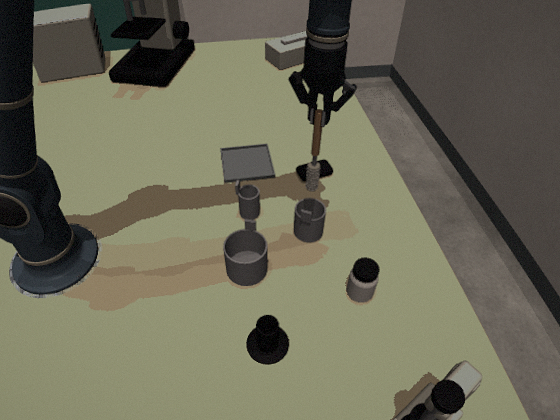

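```bash
python3 - <<'E'
from see import *
xy=np.array([.5015,.0729])
move_l([*xy,.335],feed=.2)
o=cups("f",verbose=True); show(o); brushaxis()
print(sense()["joint_pos"].round(2))
if "small" in o and np.hypot(*(o["small"][0]-xy))>.005: raise SystemExit("moved")
if "small" not in o: raise SystemExit("unseen")
scrub("small",xy)
move_l([*xy,.335],feed=.15)
show(cups("g",verbose=True)); brushaxis(); print(sense()["time_s"],sense()["joint_pos"].round(2))
E
```

```text
top medium [ 0.6425 -0.0161] -121.0 0.0011
top large [ 0.4832 -0.0844] 69.0 0.0011
side medium [ 0.6424 -0.0189] -119.4 0.0012
medium [ 0.6425 -0.0175] -120.2 2 0.0028
large [ 0.4832 -0.0844] 69.0 1 0.0
side 241 off [-0.0006 -0.0006] zmin 0.0004
side 114 off [-0.0007  0.0002] zmin 0.0004
[ 0.04  0.13 -0.3   1.75  0.04  1.27 -0.83]unseen
```

```bash
ls pics
```

```text
a_side.png
a_top.png
b_side.png
b_top.png
b_wrist.npy
b_wrist.png
c_side.png
d_side.png
d_top.png
e_side.png
e_top.png
f_side.png
f_top.png
side0.npy
side0.png
sidez.png
top0.npy
top0.png
topz.png
wrist0.npy
wrist0.png
```

View pics/f_side.png

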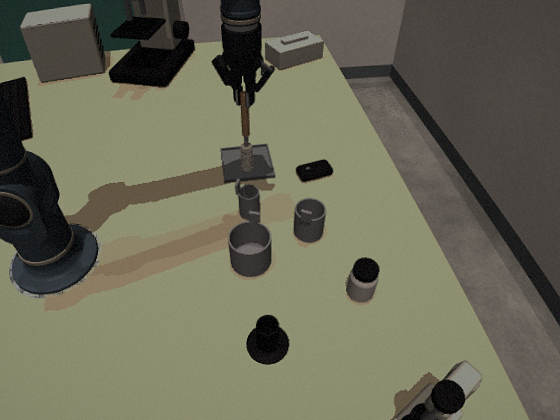

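View pics/f_top.png

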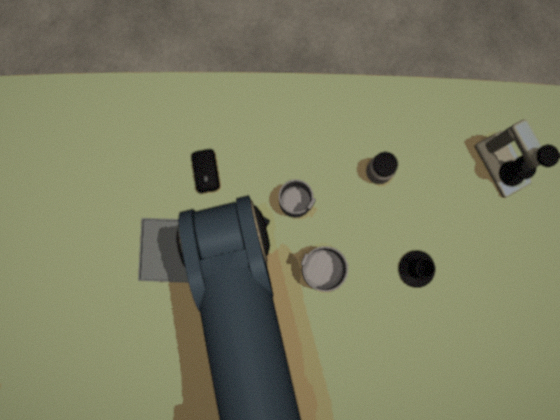

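```bash
python3 - <<'E'
from see import *
xy=np.array([.5015,.0729])
p,d=camera("side"); X=cloud(d,"side").reshape(-1,3)
q=X[(np.hypot(*(X[:,:2]-xy).T)<.045)]; rim=q[abs(q[:,2]-.08)<.005]
c=fitcircle(rim[:,:2],.026); print("small",c,len(rim))
if np.hypot(*(c-xy))>.005: raise SystemExit("moved")
scrub("small",xy)
move_l([*xy,.335],feed=.15)
show(cups("g",verbose=True)); brushaxis(); print(sense()["time_s"],sense()["joint_pos"].round(2))
E
```

```text
small [0.50190435 0.07160246] 112
small down hit True z 0.01 dF [-0.93  0.05  3.88] gap 0.0162 t 27.9333
up, est lower end 0.07639296881032674 [-0.09 -0.85 -1.14]
small down hit True z 0.01 dF [-1.52 -0.23  5.13] gap 0.0159 t 30.6833
top medium [ 0.6424 -0.0161] -120.5 0.0011
top large [ 0.4832 -0.0844] 69.2 0.001
side medium [ 0.6424 -0.019 ] -119.4 0.0012
medium [ 0.6424 -0.0175] -120.0 2 0.0029
large [ 0.4832 -0.0844] 69.2 1 0.0
side 241 off [-0.0013 -0.0007] zmin -0.0001
side 107 off [-0.0008  0.0002] zmin -0.0001
32.3417 [ 0.04  0.13 -0.3   1.75  0.04  1.27 -0.83]
```

```bash
python3 - <<'E'
from see import *
b=np.array([.4897,-.3069])
move_l([*b,.335],feed=.2); print(sense()["joint_pos"].round(2))
brushaxis()
move_l([*b,.26],feed=.15)
hit=move_l([*b,.195],feed=.08,until_force=6); print("early hit",hit)
if hit: raise SystemExit
hit=move_l([*b,.178],feed=.03,until_force=5); s=sense(); print(hit,s["position"]-[0,0,.1746],s["wrist_force"].round(2))
command_gripper(.05,40)
s=sense(); print(s["finger_gap"],s["time_s"])
move_l([*b,.34],feed=.15)
s,p,d=snap("side","h_side")
for n in ("side","top"):
    p,d=camera(n); X=cloud(d,n); q=X[(abs(X[...,0]-.49)<.04)&(abs(X[...,1]+.307)<.04)]
    for lo,hi in ((.115,.15),(.18,.215)):
        w=q[(q[:,2]>lo)&(q[:,2]<hi)]
        if len(w)>20: print(n,lo,fitcircle(w[:,:2],.009),q[q[:,2]<.235][:,2].max())
show(cups("h2"))
E
```

```text
[ 0.49  0.24 -0.01  1.62  0.01  1.29 -0.08]
side 294 off [-0.001  0.   ] zmin -0.001
side 154 off [-0.0002  0.0008] zmin -0.001
top 131 off [-0.001   0.0003] zmin 0.003
top 66 off [-0.0005 -0.0001] zmin 0.003
early hit False
True [ 0.48998249 -0.30710415  0.00806971] [ 0.09 -0.22  3.31]
0.049901084103168146 36.9833
side 0.115 [ 0.48855046 -0.30738606] 0.22076947623443866
side 0.18 [ 0.48852732 -0.30712911] 0.22076947623443866
top 0.115 [ 0.48887887 -0.30635812] 0.22126369128465662
top 0.18 [ 0.48873544 -0.30726958] 0.22126369128465662
medium [ 0.6424 -0.0161] -121.3 1 0.0
small [0.5013 0.0739] 162.0 1 0.0
large [ 0.4837 -0.0846] 65.8 2 0.0011
```

View pics/h_side.png

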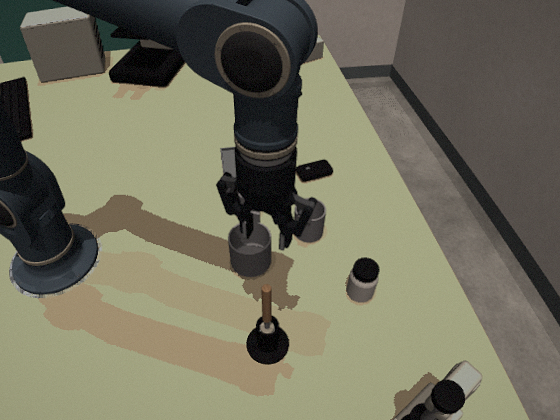

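```bash
cat >> see.py <<'E'
TRAY=np.array([.518,.275])
def u(a): return np.array([np.cos(a),np.sin(a)])
def pick(nm,c,a,R,base=0.,up=.30,open_=.036):
    r,h,_=SP[nm]; e=c+r*u(a)
    movep([*e,up],R); command_gripper(open_,80)
    g=h+base+.028
    hit=move_l([*e,g],feed=.12,until_force=8); print("descend hit",hit,sense()["position"],"want",e,g)
    if hit: raise SystemExit("unexpected contact")
    command_gripper(0,80); s=sense(); print("gap",s["finger_gap"],"F",s["wrist_force"].round(2))
    return e,g
E
python3 - <<'E'
from see import *
c=np.array([.4836,-.0850]); a=np.radians(69)
e=c+.05*u(a); t=TRAY+.05*u(a)
for f in (a,a+np.pi):
    for P in ((*e,.118),(*e,.30),(*t,.13),(*t,.30)): 
        q=inverse_kinematics(P,Rz(f)); print(None if q is None else q.round(2))
E
```

```text
[ 0.31  0.35 -0.38  2.03  0.18  0.8   1.02]
[ 0.34  0.15 -0.38  1.81  0.06  1.19  1.14]
[-0.03  0.63 -0.83  1.72  0.53  1.03  0.16]
[-0.05  0.44 -0.8   1.53  0.32  1.31  0.32]
[ 0.01  0.32 -0.02  2.05  0.01  0.77 -1.95]
[ 0.05  0.13 -0.07  1.83  0.01  1.19 -1.95]
[-1.32  0.74  1.11  1.8  -0.75  1.1  -1.88]
[-0.34  0.36 -0.36  1.55  0.13  1.26 -2.66]
```

```bash
python3 - <<'E'
from see import *
c=np.array([.4836,-.0850]); a=np.radians(69)
e=c+.05*u(a); t=TRAY+.05*u(a)
move_joints([0.1,.15,-.03,1.8,0,1.19,1.2]); print(sense()["position"])
cu=cups("i",verbose=True)
for P in ((*e,.118),(*e,.30),(*t,.13),(*t,.30)): 
    q=inverse_kinematics(P,Rz(a)); print(None if q is None else q.round(2))
E
```

```text
[ 0.51200553 -0.07946468  0.30117723]
top medium [ 0.6424 -0.0162] -120.6 0.0011
top small [0.5013 0.0739] 162.4 0.0011
top large [ 0.4835 -0.0844] 69.5 0.001
side medium [ 0.6426 -0.0189] -119.6 0.0014
[ 0.05  0.32 -0.07  2.04  0.03  0.78  1.17]
[ 0.05  0.13 -0.07  1.83  0.01  1.19  1.19]
[-0.4   0.5  -0.28  1.74  0.17  0.93  0.45]
[-0.39  0.35 -0.3   1.55  0.11  1.26  0.5 ]
```

View pics/i_side.png

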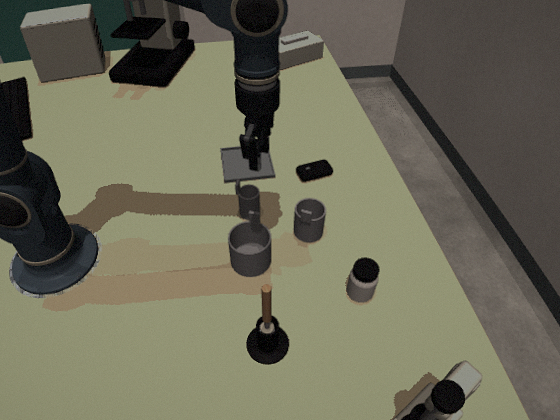

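```bash
python3 - <<'E'
from see import *
c=np.array([.4837,-.0852]); a=np.radians(69)
e,g=pick("large",c,a,Rz(a))
s,p,d=snap("wrist","j_w"); snap("side","j_side")
move_l([*e,g+.03],feed=.05)
s=sense(); print(s["wrist_force"].round(2),s["ft_torque"].round(2),s["finger_gap"])
snap("side","j2_side")
E
```

```text
descend hit False [ 0.50210397 -0.03854284  0.11859163] want [ 0.5016184  -0.03852098] 0.118
gap 0.00012940976384667255 F [-0.03  0.06  0.47]
[-0.32 -0.44  0.37] [ 0.01  0.01 -0.  ] -0.0003228119361854398
```

View pics/j_w.png

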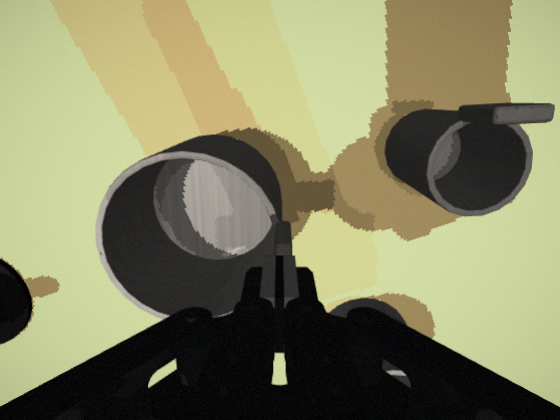

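View pics/j2_side.png

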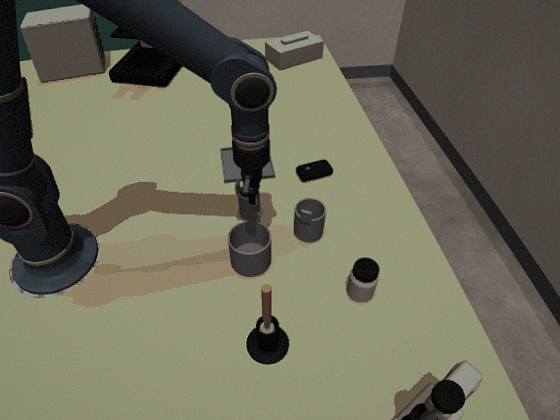

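```bash
python3 - <<'E'
from see import *
# j_w was taken at TCP
s=sense(); print(s["position"])
s2=dict(s); s2["position"]=np.array([.50210,-.03854,.1186])
X=cloud(np.load("pics/j_w.npy"),"wrist",s2)
print("pix ear",X[225,283],X[240,283],X[240,270],X[252,285], X[222,278])
q=X.reshape(-1,3)
m=(abs(q[:,2]-.09)<.004)&(np.hypot(q[:,0]-.4837,q[:,1]+.085)<.06)
print("large rim",fitcircle(q[m][:,:2],.048),m.sum())
m=(abs(q[:,2]-.08)<.004)&(np.hypot(q[:,0]-.5015,q[:,1]-.073)<.04)
print("small rim",fitcircle(q[m][:,:2],.026),m.sum())
print("bench",np.median(q[abs(q[:,2])<.02,2]))
X=cloud(np.load("pics/j2_side.npy"),"side").reshape(-1,3)
w=X[(np.hypot(X[:,0]-.4837,X[:,1]+.085)<.065)&(X[:,2]<.12)]
rim=w[abs(w[:,2]-.09)<.005]; print("side rim",fitcircle(rim[:,:2],.048),len(rim))
ear=w[(w[:,2]>.1)]; print("ear side",ear.mean(0),len(ear))
p=cv2.imread("pics/j2_side.png")[150:300,190:340]; cv2.imwrite("pics/j2z.png",cv2.resize(cv2.convertScaleAbs(p,alpha=2.2),None,fx=4,fy=4,interpolation=cv2.INTER_CUBIC))
E
```

```text
[ 0.50133861 -0.03853006  0.14777642]
pix ear [ 0.49094218 -0.03375639  0.096872  ] [ 0.49101759 -0.03399387  0.11672563] [ 0.51576287 -0.05198808  0.04326435] [ 0.49575761 -0.03486121  0.1193357 ] [ 0.48992066 -0.03608833  0.09257049]
large rim [ 0.48502255 -0.08444177] 3624
small rim [0.50198203 0.07195953] 2619
bench 0.0005763333681146898
side rim [ 0.48423063 -0.08490293] 283
ear side [ 0.50179415 -0.04075595  0.11133337] 75
```

View pics/j2z.png

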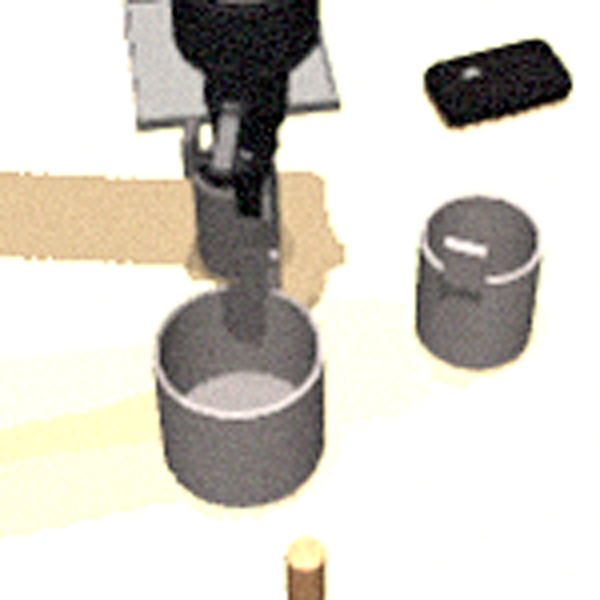

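```bash
python3 - <<'E'
from see import *
s,p,d=snap("wrist","k_w")
for n in ("j_w","k_w"):
    a=cv2.imread(f"pics/{n}.png")[190:410,180:400]; cv2.imwrite(f"pics/{n}z.png",cv2.resize(cv2.convertScaleAbs(a,alpha=3,beta=10),None,fx=2.6,fy=2.6,interpolation=cv2.INTER_CUBIC))
E
```

```text
(no output)
```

View pics/j_wz.png

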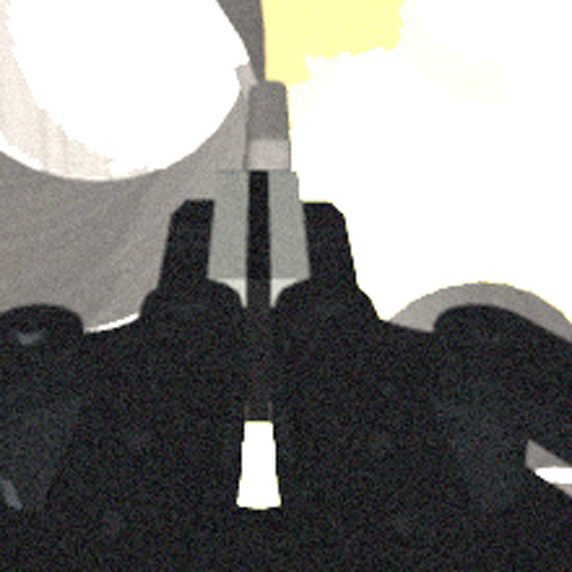

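View pics/k_wz.png

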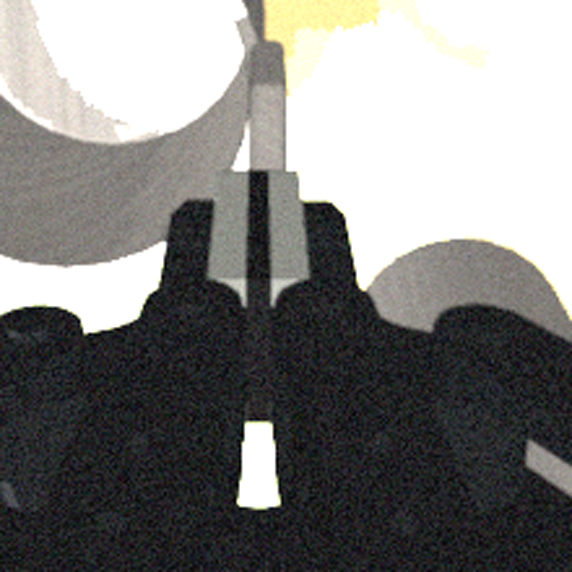

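```bash
python3 - <<'E'
from see import *
d=np.load("pics/k_w.npy"); T=camera_params("wrist")
K,D=T["K"],T["dist"];M=T["tool_from_camera"]
for (a,b) in [(230,174),(230,182),(230,230),(230,270),(285,174),(285,230),(285,270),(267,160),(267,120),(267,90),(259,230)]:
    px=(180+a/2.6,190+b/2.6); uu=cv2.undistortPoints(np.array([[px]],float),K,D)[0,0]
    z=d[int(round(px[1])),int(round(px[0]))]; P=M@[*(uu*z),z,1]; print((a,b),round(float(z),4),P[:3].round(4))
print(sense()["finger_gap"])
E
```

```text
(230, 174) 0.1478 [-0.0128  0.0104 -0.0059]
(230, 182) 0.1452 [-0.0156  0.0103 -0.0058]
(230, 230) 0.1312 [-0.0303  0.0098 -0.0054]
(230, 270) 0.1207 [-0.0413  0.0098 -0.0051]
(285, 174) 0.149 [-0.0117  0.0098  0.0029]
(285, 230) 0.132 [-0.0296  0.0094  0.0024]
(285, 270) 0.1211 [-0.0409  0.0096  0.0021]
(267, 160) 0.1913 [ 0.0279 -0.0052  0.0004]
(267, 120) 0.1881 [0.0273 0.0039 0.0004]
(267, 90) 0.1875 [0.0285 0.0099 0.0004]
(259, 230) 0.1303 [-0.0312  0.0102 -0.0013]
-3.394662093299703e-05
```

```bash
python3 - <<'E'
from see import *
T=camera_params("wrist");K,D=T["K"],T["dist"];M=T["tool_from_camera"]
for f,pxs in (("wrist0",[(150,275),(165,273),(170,271),(395,273),(150,300),(168,290)]),("b_wrist",[])):
    d=np.load(f"pics/{f}.npy")
    for px in pxs:
        uu=cv2.undistortPoints(np.array([[px]],float),K,D)[0,0]
        z=d[px[1],px[0]]; P=M@[*(uu*z),z,1]; print(f,px,round(float(z),4),P[:3].round(4))
    # all near pixels max tool x
    g=np.stack(np.meshgrid(np.arange(560),np.arange(420)),-1).reshape(-1,1,2).astype(float)
    uu=cv2.undistortPoints(g,K,D).reshape(-1,2); z=d.reshape(-1,1); P=np.c_[uu*z,z]@M[:3,:3].T+M[:3,3]
    m=(z[:,0]>0)&(z[:,0]<.2)&(abs(P[:,1])<.03)&(abs(P[:,2])<.06); print(f,m.sum(),P[m][:,0].max(),np.percentile(P[m][:,0],[50,90,99]))
d=np.load("pics/b_wrist.npy")
E
python3 -c "
import cv2
a=cv2.imread('pics/b_wrist.png'); cv2.imwrite('pics/b_wz.png',cv2.convertScaleAbs(a,alpha=2,beta=10))"
```

```text
wrist0 (150, 275) 0.1329 [-0.0285  0.0102 -0.0495]
wrist0 (165, 273) 0.1355 [-0.0259  0.0097 -0.0448]
wrist0 (170, 271) 0.1402 [-0.0214  0.0083 -0.0443]
wrist0 (395, 273) 0.1345 [-0.0268  0.0102  0.0422]
wrist0 (150, 300) 0.1193 [-0.0431  0.0086 -0.0446]
wrist0 (168, 290) 0.1385 [-0.0251  0.002  -0.0446]
wrist0 34034 -0.017979515021517567 [-0.07870684 -0.0406296  -0.02313304]
b_wrist 49931 0.041018225378463974 [-0.07338353 -0.03478433  0.01639002]
```

View pics/b_wz.png

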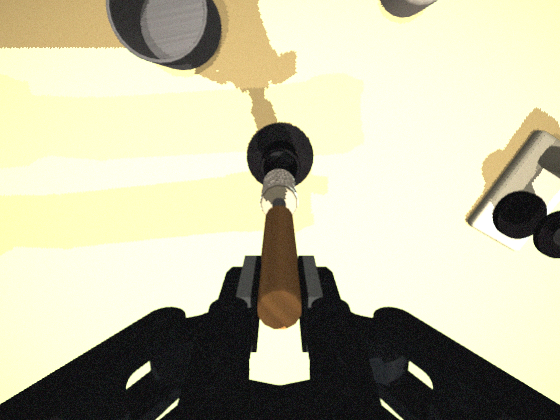

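```bash
sed -i 's/g=h+base+.028/g=h+base+.028-.037/' see.py; python3 - <<'E'
from see import *
c=np.array([.4843,-.0850]); a=np.radians(69)
t=TRAY+.05*u(a)
print(inverse_kinematics([*(c+.05*u(a)),.081],Rz(a)),inverse_kinematics([*t,.085],Rz(a)))
e,g=pick("large",c,a,Rz(a),up=.16)
snap("wrist","l_w")
if sense()["finger_gap"]<.004: raise SystemExit("missed")
move_l([*e,g+.03],feed=.05)
s=sense(); print(s["wrist_force"].round(2),s["ft_torque"].round(2),s["finger_gap"],s["time_s"])
snap("side","l_side")
E
```

```text
[ 0.04787737  0.38009753 -0.06805286  2.06976584  0.03950573  0.69291061
  1.15854354] [-0.46824704  0.54312168 -0.19169323  1.77757061  0.13340372  0.83348783
  0.4814063 ]
descend hit False [ 0.50275023 -0.03833773  0.08145348] want [ 0.5022184  -0.03832098] 0.08099999999999999
gap 0.006933775850631662 F [-0.4   0.69  5.88]
[ 0.41  0.21 -2.37] [ 0.13 -0.05  0.04] 0.0068421685198135525 45.9917
```

View pics/l_side.png

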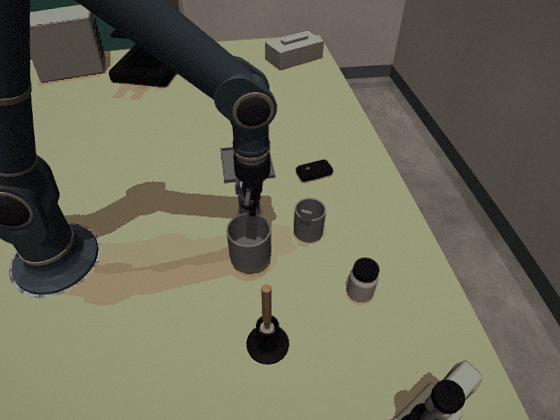

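```bash
python3 - <<'E'
from see import *
a=np.radians(69); e=np.array([.5022,-.0383]); t=TRAY+.05*u(a); g=.081
move_l([*e,g+.15],feed=.12)
move_l([*t,g+.15],feed=.18)
snap("side","m_side"); s,p,d=snap("top","m_top")
s=sense(); print(s["time_s"],s["wrist_force"].round(2),s["finger_gap"],s["joint_pos"].round(2))
move_l([*t,g+.004+.02],feed=.12)
X=cloud(camera("side")[1],"side").reshape(-1,3); zb=.02+.004
w=X[(np.hypot(*(X[:,:2]-TRAY).T)<.07)]
rim=w[abs(w[:,2]-.09-zb)<.006]; print("rim",fitcircle(rim[:,:2],.048),len(rim))
for sgn in (1,-1):
    ww=rim[((rim[:,:2]-TRAY)@u(a))*sgn>.03]; print("rim z at",sgn,ww[:,2].mean() if len(ww) else None,len(ww))
E
```

```text
49.45 [ 0.51 -0.26 -1.69] 0.006769529466002898 [-0.43  0.39 -0.23  1.64  0.1   1.12  0.51]
rim [0.51719383 0.27325494] 185
rim z at 1 0.11325041621116996 58
rim z at -1 0.11197228345390241 60
```

View pics/m_side.png

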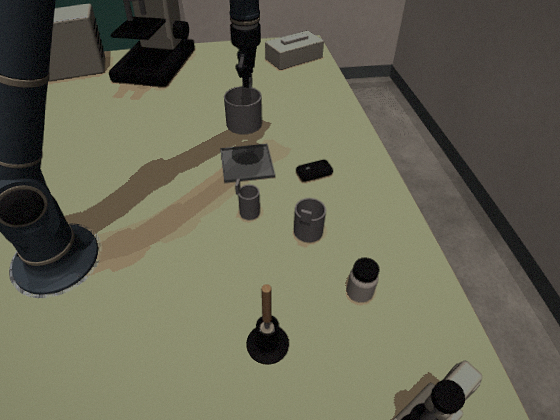

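Cup held level over the tray (rim tilt about 1 mm). Lower and release.

```bash
python3 - <<'E'
from see import *
a=np.radians(69); t=TRAY+.05*u(a); g=.081
hit=move_l([*t,g+.004-.006],feed=.03,until_force=4); s=sense(); print(hit,s["position"][2]-g,s["wrist_force"].round(2))
command_gripper(.036,80); sleep(.2)
s=sense(); print(s["finger_gap"],s["wrist_force"].round(2))
move_l([*t,.27],feed=.15)
show(cups("n",verbose=True)); print(sense()["time_s"])
E
```

```text
True 0.005051977704119262 [0.15 0.38 5.  ]
0.0361940038751622 [-0.02  1.35 -0.28]
top medium [ 0.6424 -0.0161] -120.5 0.0011
top large [0.5155 0.2741] 69.5 0.0012
top small [0.5013 0.074 ] 162.4 0.0011
side large [0.517  0.2736] 68.5 0.0011
side small [0.5017 0.0715] 167.5 0.001
side medium [ 0.6425 -0.0189] -119.8 0.0014
medium [ 0.6425 -0.0175] -120.1 2 0.0028
large [0.5162 0.2739] 69.0 2 0.0015
small [0.5015 0.0727] 165.0 2 0.0024
53.4083
```

View pics/n_side.png

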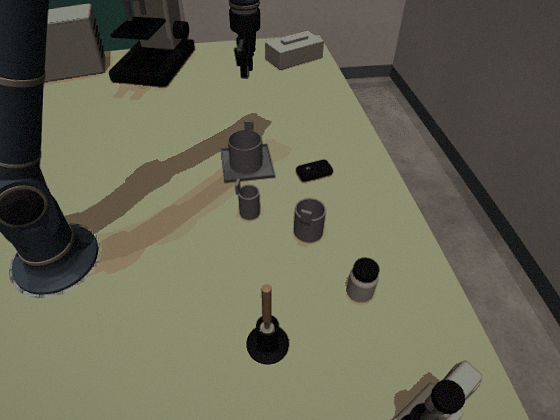

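```bash
python3 - <<'E'
from see import *
c=np.array([.6425,-.0175]); a=np.radians(-120.1); L=np.array([.5164,.2739])
e=c+.039*u(a); t=L+.039*u(a)
for f in (a,a+np.pi):
    for P in ((*e,.078),(*e,.27),(*t,.09),(*t,.25)): 
        q=inverse_kinematics(P,Rz(f)); print(None if q is None else q.round(2))
E
```

```text
[-0.69  0.83  1.11  1.83 -0.87  1.05 -1.33]
[-0.72  0.55  1.12  1.65 -0.51  1.27 -1.61]
[-1.3   0.7   1.11  2.   -0.78  0.96 -1.88]
[-1.37  0.4   1.12  1.84 -0.4   1.15 -2.21]
[ 0.07  0.54 -0.08  1.79  0.05  0.81  1.01]
[ 0.07  0.36 -0.08  1.6   0.03  1.19  1.03]
[-0.38  0.44 -0.18  1.95  0.11  0.76  0.42]
[-0.36  0.26 -0.2   1.79  0.06  1.1   0.46]
```

```bash
sed -i 's/g=h+base+.028-.037/g=h+base+.030-.037/' see.py; python3 - <<'E'
from see import *
c=np.array([.6425,-.0175]); a=np.radians(-120.1); R=Rz(a+np.pi)
e,g=pick("medium",c,a,R,up=.24)
if sense()["finger_gap"]<.004: raise SystemExit("missed")
move_l([*e,g+.16],feed=.1)
L=np.array([.5164,.2739]); t=L+.039*u(a)
move_l([*t,g+.16],feed=.18)
s=sense(); print(s["wrist_force"].round(2),s["finger_gap"],s["time_s"],s["joint_pos"].round(2))
move_l([*t,g+.13],feed=.1)
s,p,d=snap("side","o_side"); X=cloud(d,"side").reshape(-1,3); zb=s["position"][2]-g
w=X[np.hypot(*(X[:,:2]-L).T)<.065]
rim=w[abs(w[:,2]-.085-zb)<.006]; print("zb",zb,"med rim",fitcircle(rim[:,:2],.037),len(rim))
for dd in (a,a+np.pi,a+np.pi/2,a-np.pi/2):
    ww=rim[((rim[:,:2]-L)@u(dd))>.024]; print("rim z",np.degrees(dd).round(),ww[:,2].mean()-zb if len(ww) else None,len(ww))
wl=w[(w[:,2]<.088)&(w[:,2]>.03)]; print("large outer wall",fitcircle(wl[:,:2],.05),len(wl))
wm=w[(w[:,2]>zb+.01)&(w[:,2]<zb+.07)]; print("med outer wall",fitcircle(wm[:,:2],.039),len(wm), "zmin med",)
for lo in (.01,.03,.05): 
    q=wm[(wm[:,2]>zb+lo)&(wm[:,2]<zb+lo+.02)]; print(lo,fitcircle(q[:,:2],.039))
E
```

```text
descend hit False [ 0.62355883 -0.05127272  0.07883815] want [ 0.62294108 -0.05124091] 0.07800000000000001
gap 0.006718306902290943 F [0.31 0.93 3.53]
[-0.03 -0.01 -1.25] 0.006478604418720458 60.5917 [-0.34  0.27 -0.22  1.8   0.07  1.08  0.45]
zb 0.12974054367216004 med rim [0.51537771 0.2713925 ] 122
rim z -120.0 0.0844079732167313 48
rim z 60.0 0.08352537755346434 35
rim z -30.0 0.08312126710320661 42
rim z -210.0 0.08312626827342495 12
large outer wall [0.5168986  0.27398003] 834
med outer wall [0.51549001 0.27309492] 618 zmin med
0.01 [0.51598575 0.27323598]
0.03 [0.51547465 0.27331563]
0.05 [0.51504129 0.27280065]
```

View pics/o_side.png

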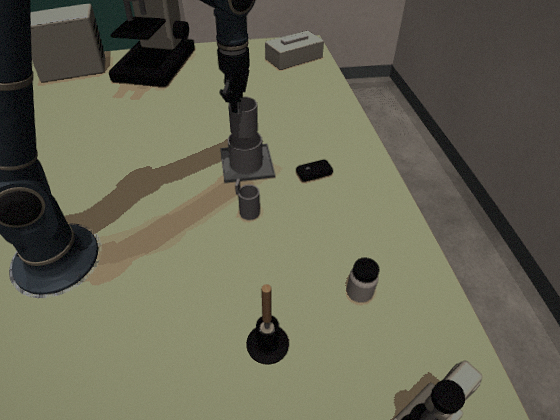

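```bash
python3 - <<'E'
from see import *
a=np.radians(-120.1); g=.078; L=np.array([.5164,.2739])+[.0012,.0008]; t=L+.039*u(a)
hit=move_l([*t,g+.03],feed=.07,until_force=5); print("early",hit,sense()["position"][2]-g)
if hit: raise SystemExit
hit=move_l([*t,g+.014-.006],feed=.025,until_force=4); s=sense(); print(hit,s["position"][2]-g,s["wrist_force"].round(2))
if not (.011<s["position"][2]-g<.0175): raise SystemExit("height?")
command_gripper(.034,80); sleep(.2); s=sense(); print(s["finger_gap"],s["wrist_force"].round(2))
move_l([*t,.27],feed=.15)
show(cups("p",verbose=True)); print(sense()["time_s"])
s,p,d=snap("side","p2")
X=cloud(d,"side").reshape(-1,3); w=X[np.hypot(*(X[:,:2]-L).T)<.06]
for nm,r,z in (("large",.048,.094),("med",.037,.099)):
    q=w[(abs(w[:,2]-z)<.004)&(abs(np.hypot(*(w[:,:2]-L).T)-r)<.005)]; print(nm,fitcircle(q[:,:2],r),len(q),q[:,2].mean())
e=w[w[:,2]>.118]; print("tops",e[:,2].max())
E
```

```text
early False 0.030478363582522608
True 0.014800083360698268 [-0.36 -1.42  3.85]
0.03399876538785815 [-0.04 -0.12 -0.3 ]
top small [0.5013 0.074 ] 162.7 0.0011
side small [0.5019 0.0715] 167.4 0.0011
small [0.5016 0.0728] 165.1 2 0.0026
65.3
large [0.51697047 0.27386266] 147 0.09343508672896084
med [0.51666247 0.2723923 ] 91 0.09827547786430259
tops 0.5082875250267576
```

View pics/p_side.png

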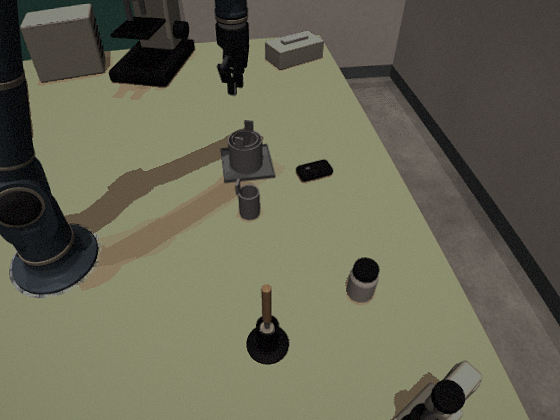

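View pics/p_top.png

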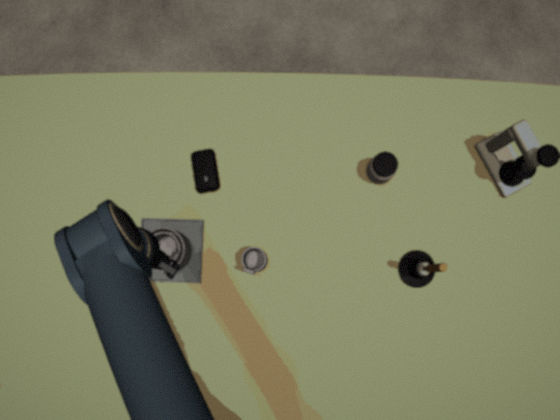

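```bash
python3 - <<'E'
from see import *
c=np.array([.5018,.0725]); a=np.radians(165); M=np.array([.5168,.2730])
e=c+.028*u(a); t=M+.028*u(a)
best=None
for f in (a,a+np.pi):
    qs=[inverse_kinematics(P,Rz(f)) for P in ((*e,.073),(*e,.24),(*t,.095),(*t,.25))]
    print([None if q is None else q.round(2) for q in qs])
E
```

```text
[array([ 0.09,  0.4 , -0.42,  2.11,  0.25,  0.68,  2.39]), array([ 0.09,  0.16, -0.38,  1.94,  0.07,  1.05,  2.56]), array([-0.21,  0.49, -0.5 ,  1.9 ,  0.31,  0.83,  2.01]), array([-0.18,  0.31, -0.52,  1.75,  0.17,  1.13,  2.13])]
[array([-0.28,  0.36,  0.03,  2.13, -0.02,  0.65, -0.5 ]), array([-0.27,  0.14,  0.02,  1.96, -0.  ,  1.04, -0.51]), array([-0.57,  0.44, -0.03,  1.92,  0.02,  0.78, -0.87]), array([-0.55,  0.27, -0.06,  1.77,  0.02,  1.1 , -0.87])]
```

```bash
python3 - <<'E'
from see import *
c=np.array([.5018,.0725]); a=np.radians(165); R=Rz(a+np.pi)
e,g=pick("small",c,a,R,up=.24,open_=.034)
if sense()["finger_gap"]<.004: raise SystemExit("missed")
move_l([*e,g+.17],feed=.1)
M=np.array([.5168,.2730]); t=M+.028*u(a)
move_l([*t,g+.17],feed=.18)
s=sense(); print(s["wrist_force"].round(2),s["finger_gap"],s["time_s"],s["joint_pos"].round(2))
move_l([*t,g+.14],feed=.1)
s,p,d=snap("side","q_side"); X=cloud(d,"side").reshape(-1,3); zb=s["position"][2]-g
w=X[np.hypot(*(X[:,:2]-M).T)<.065]
for nm,r,z in (("large",.048,.094),("med",.037,.099)):
    q=w[(abs(w[:,2]-z)<.004)&(abs(np.hypot(*(w[:,:2]-M).T)-r)<.005)]; print(nm,fitcircle(q[:,:2],r),len(q),q[:,2].mean())
wm=w[(w[:,2]>zb+.005)&(w[:,2]<zb+.075)&(np.hypot(*(w[:,:2]-M).T)<.04)]
for lo in (.005,.025,.045): 
    q=wm[(wm[:,2]>zb+lo)&(wm[:,2]<zb+lo+.02)]; print(lo,fitcircle(q[:,:2],.028),len(q))
rim=w[abs(w[:,2]-.08-zb)<.005]; print("small rim",fitcircle(rim[:,:2],.026),len(rim)); print("zb",zb)
snap("wrist","q_w")
E
```

```text
descend hit False [0.47526586 0.07987236 0.07357416] want [0.47475408 0.07974693] 0.07300000000000001
gap 0.006760066346816735 F [-1.33 -0.5   4.75]
[ 0.18 -0.47 -1.95] 0.006893417612299682 71.5 [-0.52  0.28 -0.09  1.78  0.03  1.09 -0.88]
large [0.51705552 0.27340016] 127 0.0932720907695588
med [0.51634073 0.27185385] 93 0.09809109611750298
0.005 [0.5167393  0.27571295] 120
0.025 [0.51702346 0.27556461] 120
0.045 [0.51688162 0.27442091] 185
small rim [0.51682518 0.2742305 ] 101
zb 0.13982787613649808
```

View pics/q_side.png

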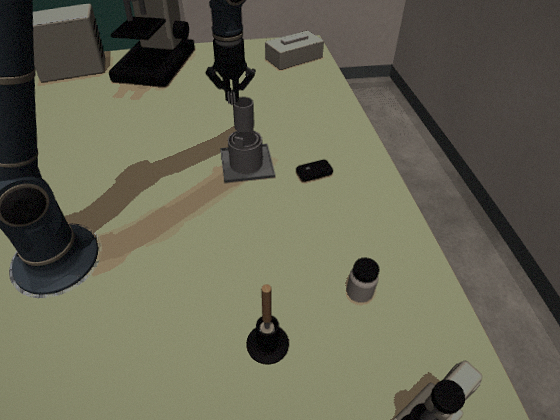

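View pics/q_w.png

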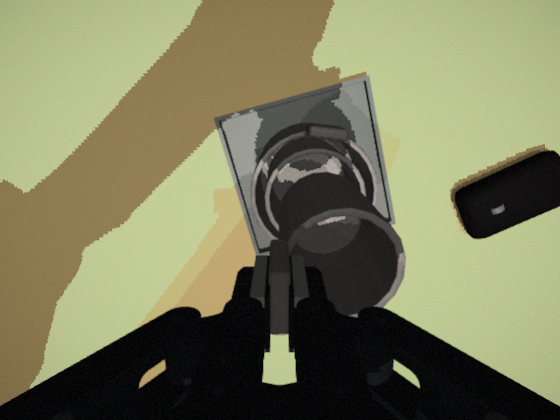

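```bash
python3 - <<'E'
from see import *
a=np.radians(165); g=.073; M=np.array([.5168,.2730])+[-.0004,-.002]; t=M+.028*u(a)
hit=move_l([*t,g+.04],feed=.07,until_force=5); print("early",hit,sense()["position"][2]-g)
if hit: raise SystemExit
hit=move_l([*t,g+.024-.006],feed=.025,until_force=4); s=sense(); print(hit,s["position"][2]-g,s["wrist_force"].round(2))
if not (.021<s["position"][2]-g<.0275): raise SystemExit("height?")
command_gripper(.030,80); sleep(.2); s=sense(); print(s["finger_gap"],s["wrist_force"].round(2))
move_l([*t,.30],feed=.15)
q=sense()["joint_pos"].copy(); q[0]-=.9; move_joints(list(q)); print(sense()["time_s"])
for n in ("side","top"):
    s,p,d=snap(n,"r_"+n)
    X=cloud(d,n).reshape(-1,3); w=X[np.hypot(*(X[:,:2]-M).T)<.065]
    for nm,r,z in (("large",.048,.094),("med",.037,.099),("small",.026,.104)):
        q=w[(abs(w[:,2]-z)<.005)&(abs(np.hypot(*(w[:,:2]-M).T)-r)<.006)]; print(n,nm,fitcircle(q[:,:2],r),len(q),np.median(q[:,2]),np.ptp(q[:,2]))
    print("top z",w[:,2].max())
    a_=cv2.imread(f"pics/r_{n}.png"); c=a_[100:220,180:320] if n=="side" else a_[190:310,110:250]
    cv2.imwrite(f"pics/r_{n}z.png",cv2.resize(cv2.convertScaleAbs(c,alpha=2),None,fx=4,fy=4,interpolation=cv2.INTER_CUBIC))
    X=cloud(d,n); q=X[(abs(X[...,0]-.49)<.04)&(abs(X[...,1]+.307)<.04)]
    for lo,hi in ((.115,.15),(.18,.215)):
        w=q[(q[:,2]>lo)&(q[:,2]<hi)]; print("brush",fitcircle(w[:,:2],.009),q[:,2].max())
E
```

```text
early False 0.040472255840700605
True 0.02484037850616065 [-1.52 -0.31  4.5 ]
0.03015092523893628 [ 0.09 -0.75 -0.4 ]
78.0833
side large [0.51691016 0.27363803] 145 0.09357674954948769 0.00964844112535923
side med [0.51611513 0.27137812] 109 0.09837966851950186 0.009742844946132756
side small [0.51569035 0.27102049] 69 0.1031489282083764 0.00865496953254452
top z 0.1362339962684198
brush [ 0.48868246 -0.3070732 ] 0.22031948667098533
brush [ 0.4887244  -0.30654093] 0.22031948667098533
top large [0.51547949 0.27444063] 269 0.09349007431690448 0.009900894424359041
top med [0.51520841 0.27253054] 174 0.09862849277418018 0.009795172342994096
top small [0.5148534  0.27278595] 141 0.10361995952945491 0.009891848211951881
top z 0.13895351831882063
brush [ 0.48888357 -0.30682781] 0.2207911869060497
brush [ 0.48863759 -0.30782208] 0.2207911869060497
```

View pics/r_side.png

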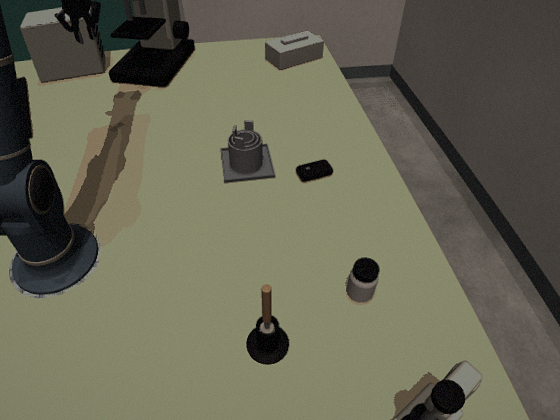

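View pics/r_topz.png

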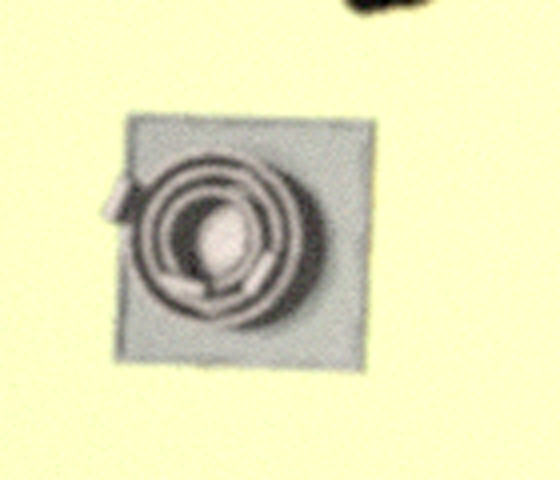

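View pics/r_sidez.png

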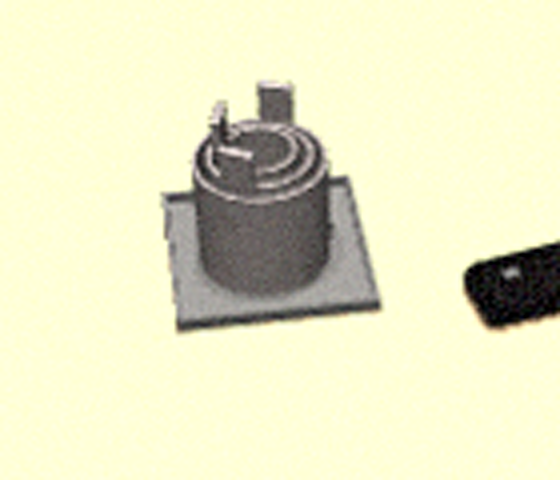

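```bash
python3 - <<'E'
from rig import *
print(finish_job(), sense()["time_s"])
E
```

```text
the job is handed in; nothing more can be done
the job is handed in; nothing more can be done
```

The job is handed in at about 78 s of the 210 s allowed. All three cups were on the bench.

**What I did**
- **Scrubbing:** I went large, then medium, then small. In each cup the brush went to the bottom, up to about 3–4 mm below the rim, and back to the bottom. Both bottom contacts were felt in each cup, with the lower end at z ≈ 10 mm. In the large cup a print error stopped my script after the first push, so the brush rested on the bottom there. I then carried on with the up and down strokes.
- **Brush:** It is back in its stand, on the inner floor and upright.
- **Cups:** They are nested in the tray, which I put at (0.518, 0.275).

**Last checks, from the side and top cameras**
- **Nesting:** Rims are at about 93.5, 98.5 and 103.5 mm, against 94, 99 and 104 mm when fully down. The stack centre is 2–4 mm from the tray centre.
- **Brush, mouse and jar:** The brush is upright. The mouse and jar sit at the same image positions as at the start; I did not re-measure them.

**What disagreed or failed**
- **Large cup knocked:** It moved about 26 mm after it had been scrubbed. I found it again before picking it up.
- **First ear pinch missed:** The wrist camera put the fingertips about 37 mm farther back than the description says. I corrected for that, and the later grasps held. The missed pinch closed above the ear without touching the cup.
- **Camera differences:** The top and side cameras differed by 1–3 mm, mostly in y. I averaged them or compared within one view.

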